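# Put the round file back on its rack

## Robot

A 7-joint arm with a two-finger parallel gripper is mounted at the origin on the work surface. World frame = base frame: x ahead of the robot, y to its left, z up, the work surface at z = 0. Lengths are in m, angles in rad, forces in N, time in s.
With the tool pointing down it reaches from about 0.4 to 0.9 m from the base axis. Payload 5.6 kg.
Tool frame: the origin (TCP) lies midway between the tips of the shut fingers; the grasp point (between the pads) lies 19 mm behind it; y points along the fingers, z is the direction in which the jaws open and shut, and the axes are right-handed (so a half turn about y gives the same grasp; the last joint's range is limited). The gripper opens to 92 mm and grips with 3 to 60 N. Pads are 20 mm wide; open, the fingers measure 128 mm over their backs; the gripper's body (75 mm by 189 mm) begins 69 mm behind the grasp point.
Start: joints at [1.193, 0.468, -0.012, 1.603, 0.006, 1.071, -0.056], TCP at [0.214, -0.614, 0.215] pointing down, gripper open.
Joint ranges: [-2.53, 2.53], [-0.31, 2.02], [-1.57, 1.55], [0.28, 2.44], [-1.29, 4.43], [0.15, 1.84], [-2.92, 2.92]. Speed limits (rad/s): [2.57, 2.57, 3.14, 3.14, 3.14, 3.14, 3.14].

## Interface

Orientations are given as a 3x3 rotation matrix whose columns are the frame's x, y, z axes.
In Python, from station import env, effector, solver, viewer, workorder, search_frame, tip_of gives the robot as it stands. Calls block until the motion is done:
- env.reach(position, orientation): joint-space move of the TCP to a pose.
- env.movel(position, frame=None, rate=0.15): straight line of the TCP; frame=None keeps the orientation; rate is the mean speed in m/s.
- env.goto_joints(angles): joint-space move.
- effector.release() and effector.grasp(squeeze=None): open the fingers fully, or close them until they stop; squeeze is the grip in N (None keeps the last).
- env.pause(seconds).
- solver.inverse_kinematics(position, orientation): joint angles nearest the present ones, or None.
- env.sense(): the state.
- viewer.read_camera(name): name is "scene" or "top" or "wrist"; returns (picture, depth): 420x560x3 uint8, red, green, blue; 420x560 float32, m along the optical axis (not along the pixel's ray), 0 where there is no reading.
- viewer.camera_info(name): a dict with "intrinsics" (3x3 intrinsics, pixels), "eye" and "rotation" of the camera in the world; the wrist camera has in their place "T_tool_cam" (4x4, takes a point from camera to tool coordinates, whose origin is the TCP and whose axes are the tool frame's). Camera axes: x right, y up, looking along -z (the intrinsics and any distortion apply to the point x, -y, -z); pixel columns grow to the right and rows downward; lengths in m; the calibration is good to about 2 mm. A picture is of the moment at which its call begins: read the wrist's pose just before it. camera_info takes no time and is no camera call.
A pose or a line that the arm cannot do raises env.PlanningError and nothing moves.
- workorder.finish_job(): hands the job in, once; it reports no verdict.
Trained networks look in the newest picture that a camera, given by its name, has taken for a name from the list of things; names that differ only in an ending like _2 or _b are one class to them, and where a whole thing is asked for, a point or a joint stands for the part that bears it (a point fixed in the world has none). Each returns a list of dicts, best first, with "score" (0 to 1); they miss things now and then, are a little off and sometimes report something else, mostly with a low value. They report only what shows in the picture. A call takes as long as a camera call. They do not tell look-alikes from the thing itself.
- search_frame(camera, name): "at" ([x, y, z] in m, in world coordinates, good to about 4 mm: the middle of the surface that is visible of it).
- tip_of(camera, name): "at" ([x, y, z] in m, in world coordinates, good to about 4 mm: a listed point, or the origin of a listed thing).
The state is a dict: "t": time; "joint_positions": joint angles; "joint_velocities": joint speeds; "tau": joint torques, N m; "ee_pos": TCP position; "tcp_rot": TCP orientation; "wrist_force": force on the tool from outside, world axes, zero at the start; "moment": the same for the moment, N m; "gripper_width": finger opening in m.
Only numpy, scipy, OpenCV 4.12 (cv2) and the standard library are available. Lean on these libraries where they do the work, as an engineer would, in place of code of your own. Each camera call takes 0.05 s, during which the arm holds its last target.

## Task

Pull the round file with the wooden handle out of the tool pot it leans in, leaving the pot standing where it is, and lay it in the plywood rack: handle in the big V saddle, blade in the small one, and the butt of the handle snug against the rack's end plate. Set it down by hand and nudge it home gently rather than dropping or shoving it, let go, and leave the brush pot, the screw jar and the wood block as they are.

Things in the scene. Friction and masses are not known exactly. Their poses are not given: they have to be found in the camera images.
- file: Round (rat-tail) file, 270 mm long, about 150 g. Origin at the blade end; z axis along the file to the handle butt. Dark steel blade 10 mm thick from 0 to 150 mm, ferrule 17 mm thick to 165 mm, turned wooden handle 28 mm thick from 174 to 262 mm, rounded off to 20 mm at the butt (270 mm). Starts leaning in file_pot, handle up, about 25 degrees off vertical
- file_tip (a point): blade end of the file, on its axis
- file_grip (a point): on the file's axis 190 mm from the blade end, on the lower part of the handle; axes as file
- file_butt (a point): flat end of the handle, on the file's axis, 270 mm from the blade end
- file_pot: Plain steel tin standing loose, open on top, 68 mm outside diameter, 110 mm high, wall 4 mm, floor 6 mm, about 450 g. Origin at the centre of its underside, z up. Its x axis is the horizontal direction to which the file leans at the start
- rack: Fixed plywood rack, origin at the centre of its underside, z up, x along it towards the end plate. Base 300 x 80 x 12 mm. Two 90-degree V saddles, open on top, 20 mm thick along x, take a file lying along x with its axis 60 mm above the bench. Fingers can reach down beside the handle between the saddles. End plate 70 mm wide, 12 mm thick, top at z = 90 mm, inner face at x = +135 mm
- rack_stop (a point): centre of the end plate's inner face, where the middle of the butt touches when the file is home; 60 mm above the bench; axes as rack
- rack_big (a point): on the axis of the seated file over the middle of the big (handle) saddle: x = +100, z = 60 mm in the rack's frame. Bottom of this V at z = 40 mm, top of its flanks at z = 68 mm, 57 mm wide there
- rack_small (a point): on the axis of the seated file over the middle of the small (blade) saddle: x = -90, z = 60 mm in the rack's frame. Bottom of this V at z = 53 mm, top of its flanks at z = 74 mm, 42 mm wide there
- brush_pot: bystander: same kind of tin, 68 mm diameter and 110 mm high, with three paint brushes standing in it, bristles up, about 200 mm high over all; loose, origin at the centre of its underside
- screw_jar: bystander: lidded glass jar, 64 mm diameter, 85 mm high, loose, origin at the centre of its underside
- oak_block: bystander: light wood block 70 x 50 x 35 mm, loose, origin at the centre of its underside
Things that resemble listed ones, but are neither listed nor needed, are in the scene too. What is shaped like the file_pot but blue or red is not meant.

How it is judged:
On the way, in this order (a step that is already met when the one before it is completed fails the run):
1. the file is pulled right out of the pot: its blade end is higher than the pot's rim while the pot still stands (height (world z) of file_tip above 0.12 m and angle between file_pot's own z axis and vertical below 0.2 rad), for 0.1 s.
2. the file lies down in both saddles (its axis within 8 mm of the seated height at both ends) while the fingers still hold it, so it is set down and not dropped (z of each of file_butt, file_tip in the frame of rack below 0.068 m and z of file_tip in the frame of rack above 0.045 m and x of file_butt in the frame of rack above 0.07 m and angle between the z axis of file and the x axis of rack, either way round below 0.1 rad and contact force between file and the fingers above 0.5 N), for 0.1 s.
At the end, for the whole second after the job is handed in: the file lies at rest in both saddles, handle in the big one, parallel to the rack within 2 degrees, blade end within 5 mm of the seated height, butt within 2.5 mm of the end plate and within 6 mm of its seated point; its pot stands upright within 50 mm of where it was (x of file_butt in the frame of rack between 0.1325 and 0.138 m and distance between file_butt and rack_stop below 0.006 m and angle between the z axis of file and the x axis of rack, either way round below 0.035 rad and z of file_tip in the frame of rack between 0.055 and 0.065 m and linear speed of file below 0.02 m/s and angle between file_pot's own z axis and vertical below 0.1 rad and distance of file_pot from where it was at the start of the episode below 0.05 m); the robot touches nothing.
It fails at once if the file's pot is tipped over (more than 25 degrees) (angle between file_pot's own z axis and vertical above 0.44 rad).
It fails at once if the file is shoved against the rack with more than 35 N (contact force between file and rack above 35 N).
It fails at once if a bystander is moved more than 30 mm or the brush pot or screw jar knocked over (distance of any of brush_pot, screw_jar, oak_block from where it was at the start of the episode above 0.03 m or angle between any of brush_pot, screw_jar's own z axis and vertical above 0.4 rad).
It also fails if it takes over 48 s, if anything falls off the work surface, if the arm or the gripper's body presses on something with over 40 N, if the wrist force passes 120 N, or if a joint passes its speed limit or range.

## Working session

There is one attempt and no reset: what is moved stays moved. The work goes in short steps, each a Python script; the robot and the scene stay as the last script left them, time stands still between calls to the robot, and variables do not carry over. Pictures are saved under pics/ and viewed, and the job is handed in when it is done.

```bash
ls; mkdir -p pics; cat > h.py <<'E'
import numpy as np, cv2
from station import env, effector, solver, viewer, workorder, search_frame, tip_of
np.set_printoptions(precision=4, suppress=True)
def save(n,p): cv2.imwrite('pics/'+n+'.png', p[:,:,::-1])
def cloud(cam, d, st=None):
    i=viewer.camera_info(cam); K=np.array(i['intrinsics'])
    v,u=np.mgrid[:d.shape[0],:d.shape[1]]
    P=np.stack([(u-K[0,2])/K[0,0]*d, -(v-K[1,2])/K[1,1]*d, -d],-1)
    if 'eye' in i:
        return P@np.array(i['rotation']).T+np.array(i['eye'])
    T=np.array(i['T_tool_cam']); P=P@T[:3,:3].T+T[:3,3]
    return P@np.array(st['tcp_rot']).T+np.array(st['ee_pos'])
E
python3 - <<'E'
from h import *
for c in ['scene','top']:
    p,d=viewer.read_camera(c); save(c+'0',p); np.save(c+'0.npy',d)
    print(viewer.camera_info(c))
    for n in ['file','file_tip','file_grip','file_butt','file_pot','rack','rack_stop','rack_big','rack_small','brush_pot','screw_jar','oak_block']:
        if n not in('file_tip','file_grip','file_butt','rack_stop','rack_big','rack_small'):
            print(c,n,'S',[(np.array(r['at']),round(r['score'],2)) for r in search_frame(c,n)][:4])
        print(c,n,'T',[(np.array(r['at']),round(r['score'],2)) for r in tip_of(c,n)][:4])
s=env.sense(); print(s)
E
```

```text
pics
{'intrinsics': array([[396.23  ,   0.    , 278.589 ],
       [  0.    , 396.23  , 212.7071],
       [  0.    ,   0.    ,   1.    ]]), 'eye': array([1.132 , 0.7082, 0.7463]), 'rotation': array([[-0.7655, -0.3361,  0.5487],
       [ 0.6433, -0.4187,  0.6409],
       [ 0.0143,  0.8436,  0.5368]])}
scene file S [(array([ 0.5181, -0.0024,  0.202 ]), 0.7)]
scene file T []
scene file_tip T []
scene file_grip T [(array([ 0.4966, -0.019 ,  0.1777]), 0.96)]
scene file_butt T [(array([ 0.5314, -0.0279,  0.2511]), 0.71), (array([ 0.6254, -0.2113,  0.0608]), 0.45)]
scene file_pot S [(array([0.5701, 0.0653, 0.0777]), 0.86), (array([ 0.4988, -0.0894,  0.0805]), 0.68), (array([0.4558, 0.0317, 0.0819]), 0.58)]
scene file_pot T [(array([0.5571, 0.0465, 0.0017]), 0.94), (array([0.4452, 0.0081, 0.0002]), 0.81), (array([ 0.4833, -0.1038,  0.0012]), 0.6)]
scene rack S [(array([ 0.5843, -0.2021,  0.0108]), 0.78)]
scene rack T [(array([ 0.4974, -0.2161, -0.0016]), 0.72)]
scene rack_stop T [(array([ 0.6275, -0.2091,  0.06  ]), 0.91)]
scene rack_big T [(array([ 0.5928, -0.2157,  0.0608]), 0.81), (array([
[... 2167 characters left out ...]
), 0.44)]
top oak_block T [(array([ 0.6292, -0.2089,  0.0627]), 0.66), (array([ 0.6665,  0.0437, -0.0013]), 0.56)]
{'t': 1.9, 'joint_positions': array([ 1.193 ,  0.4675, -0.0116,  1.6027,  0.006 ,  1.0714, -0.0563]), 'joint_velocities': array([ 0.0006,  0.0017, -0.0001, -0.0023, -0.    , -0.    ,  0.0016]), 'tau': array([  0.0004, -52.0402,  -0.0123, -24.4055,  -0.0567,   0.0114,
         0.    ]), 'ee_pos': array([ 0.2135, -0.614 ,  0.2146]), 'tcp_rot': array([[-0.9445, -0.    ,  0.3285],
       [-0.3285, -0.0001, -0.9445],
       [ 0.    , -1.    ,  0.0001]]), 'wrist_force': array([ 0.2559, -0.1079, -0.4229]), 'moment': array([0.0373, 0.0007, 0.0441]), 'gripper_width': 0.09198140922649309}
```

View pics/scene0.png

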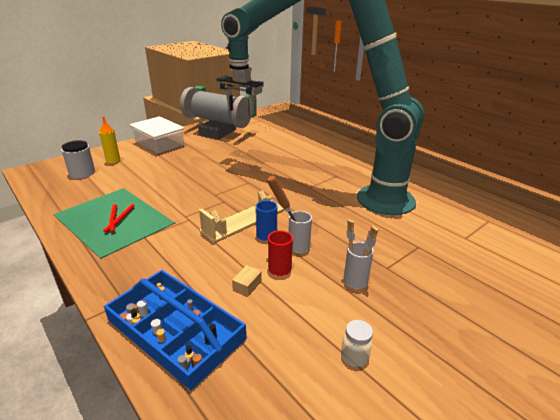

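View pics/top0.png

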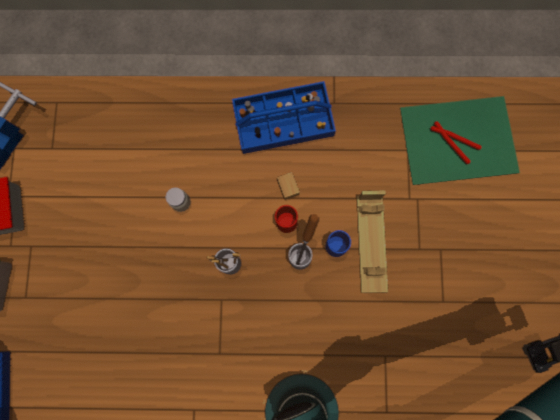

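```bash
python3 - <<'E'
from h import *
for c,(r0,r1,c0,c1) in {'scene':(160,270,190,330),'top':(180,300,260,400)}.items():
    p=cv2.imread('pics/%s0.png'%c)[r0:r1,c0:c1]
    cv2.imwrite('pics/crop_%s.png'%c,cv2.resize(p,None,fx=5,fy=5,interpolation=cv2.INTER_CUBIC))
    d=np.load(c+'0.npy'); P=cloud(c,d)
    m=(P[...,2]>.125)&(P[...,2]<.3)&(abs(P[...,0]-.5)<.1)&(abs(P[...,1])<.1)&(d>0)
    Q=P[m]; print(c,len(Q),Q.min(0),Q.max(0)); 
    mu=Q.mean(0); a=np.linalg.svd(Q-mu)[2][0]; a*=np.sign(a[2]); print(mu,a,np.degrees(np.arccos(a[2])),np.degrees(np.arctan2(a[1],a[0])))
    np.save('Q_%s.npy'%c,Q)
    # rack
    m=(P[...,2]>.004)&(P[...,2]<.1)&(P[...,0]>.32)&(P[...,0]<.68)&(P[...,1]>-.28)&(P[...,1]<-.15)
    Q=P[m]; 
    for lo,hi in [(.006,.018),(.03,.08),(.082,.095)]:
        q=Q[(Q[:,2]>lo)&(Q[:,2]<hi)]; print(lo,len(q),q.min(0),q.max(0),np.median(q,0))
        if len(q)>5:
            print(cv2.minAreaRect(q[:,:2].astype(np.float32)*1000))
E
```

```text
scene 378 [ 0.4715 -0.0391  0.1251] [0.5434 0.0024 0.2568]
[ 0.5144 -0.012   0.2045] [ 0.4038 -0.1626  0.9003] 25.80203574017848 -21.929052197875095
0.006 732 [ 0.328  -0.2753  0.006 ] [ 0.6704 -0.1543  0.018 ] [ 0.525  -0.2002  0.0144]
((499.31109619140625, -211.96875), (121.03350067138672, 341.1124572753906), 88.81292724609375)
0.03 452 [ 0.3939 -0.2468  0.0301] [ 0.6454 -0.1723  0.0798] [ 0.6051 -0.2053  0.0576]
((519.5186767578125, -207.826171875), (74.40753936767578, 251.6638946533203), 89.17316436767578)
0.082 84 [ 0.6309 -0.247   0.0824] [ 0.6451 -0.1733  0.0949] [ 0.6412 -0.2063  0.0911]
((638.0789184570312, -210.15475463867188), (13.240063667297363, 73.29857635498047), 1.978058934211731)
top 285 [ 0.4702 -0.0397  0.1267] [0.5382 0.0011 0.2583]
[ 0.505  -0.018   0.2135] [ 0.4312 -0.1766  0.8848] 27.773942298039458 -22.27344995318537
0.006 2006 [ 0.3203 -0.2797  0.006 ] [ 0.6796 -0.1508  0.018 ] [ 0.4805 -0.2128  0.0112]
((499.9195861816406, -215.2856903076172), (128.83885192871094, 359.285400390625), 89.97296142578125)
0.03 394 [ 0.3937 -0.2445  0.0302] [ 0.6362 -0.1745  0.0797] [ 0.5891 -0.2139  0.0588]
((514.8098754882812, -208.85276794433594), (70.05345153808594, 242.46658325195312), 89.67513275146484)
0.082 103 [ 0.6274 -0.2425  0.0821] [ 0.6416 -0.1748  0.0947] [ 0.634  -0.2108  0.0885]
((634.3423461914062, -208.78778076171875), (13.456978797912598, 67.7148666381836), 2.589963436126709)
```

```bash
ls pics
```

```text
crop_scene.png
crop_top.png
scene0.png
top0.png
```

View pics/crop_scene.png

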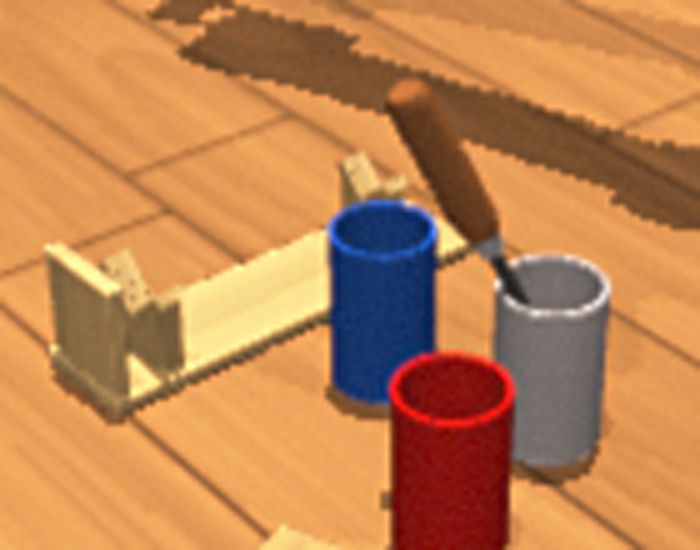

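View pics/crop_top.png

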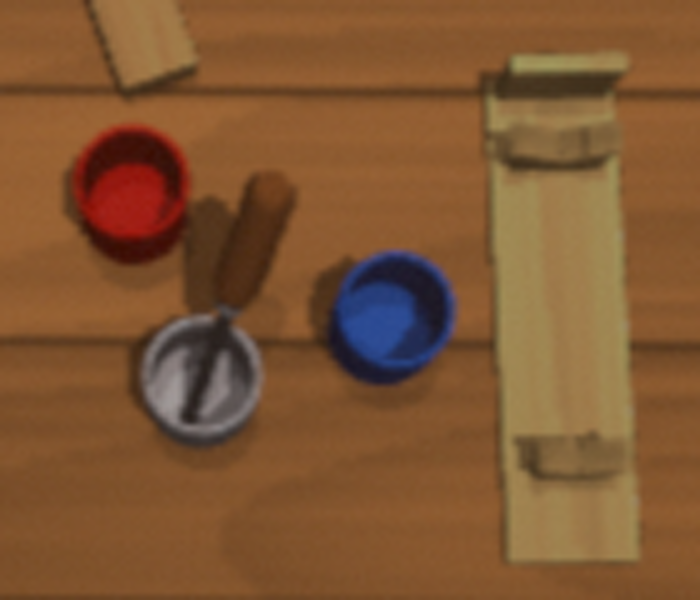

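```bash
cat > fit.py <<'E'
from h import *
from scipy.optimize import least_squares
def rad(s): return np.interp(s,[0,.150,.1501,.165,.174,.262,.270],[.005,.005,.0085,.0085,.014,.014,.010])
def fitfile(Q,b0,a0):
    def axis(p): 
        a=np.array([np.sin(p[3])*np.cos(p[4]),np.sin(p[3])*np.sin(p[4]),np.cos(p[3])]);return a
    def f(p):
        a=axis(p); w=p[:3]-Q; s=.270-w@a; r=np.linalg.norm(w-np.outer(w@a,a),axis=1)
        side=r-rad(np.clip(s,0,.27)); over=np.maximum(s-.27,0)
        res=np.where(over>0,over+np.maximum(r-.01,0),np.where(abs(side)<abs(.27-s),side,s-.27))
        return res
    p0=np.r_[b0,np.arccos(a0[2]),np.arctan2(a0[1],a0[0])]
    r=least_squares(f,p0,loss='soft_l1',f_scale=.002,x_scale=[.01,.01,.01,.05,.05])
    return r.x[:3],axis(r.x),np.degrees(r.x[3:]),np.sqrt(np.mean(np.minimum(f(r.x)**2,1e-4)))
E
python3 - <<'E'
from fit import *
a0=np.array([np.sin(.436)*.927,-np.sin(.436)*.374,np.cos(.436)])
S=np.load('Q_scene.npy');T=np.load('Q_top.npy')
for Q in (S,T,np.r_[S,T]):
    b,a,ang,e=fitfile(Q,[.53,-.03,.25],a0); print(b,a,ang,e,'grip',b-.08*a,'tip',b-.27*a)
    g,ax=b-.08*a,a
# pot rim
for c in('scene','top'):
    d=np.load(c+'0.npy');P=cloud(c,d)
    m=(P[...,2]>.104)&(P[...,2]<.116)&(np.hypot(P[...,0]-.443,P[...,1]-.008)<.06); q=P[m]
    r=least_squares(lambda p:np.hypot(q[:,0]-p[0],q[:,1]-p[1])-.032,[.443,.008],loss='soft_l1',f_scale=.002);print(c,'pot',r.x,len(q))
az=np.arctan2(ax[1],ax[0]);h=np.array([np.cos(az),np.sin(az),0]);l=np.array([-np.sin(az),np.cos(az),0])
for E in range(15,76,10):
    e=np.radians(E); y=h*np.cos(e)-np.array([0,0,np.sin(e)])
    for sg in(1,-1):
        z=l*sg; R=np.stack([np.cross(y,z),y,z],1)
        out=[]
        for k in (-.1,0,):
            q=solver.inverse_kinematics(g+.019*y+k*y,R); out.append(q)
        q=solver.inverse_kinematics(g+.019*y+.16*ax,R); out.append(q)
        t=E-25 # tilt at place
        t=np.radians(t); y2=np.array([-np.sin(t),0,-np.cos(t)]); z2=np.array([0,1.,0])*sg; R2=np.stack([np.cross(y2,z2),y2,z2],1)
        gp=np.array([.552,-.212,.06])
        out.append(solver.inverse_kinematics(gp+.019*y2,R2)); out.append(solver.inverse_kinematics(gp+.019*y2+[0,0,.12],R2))
        print(E,sg,[None if o is None else np.round(o,2) for o in out])
E
```

```text
[ 0.5318 -0.0296  0.2531] [ 0.3977 -0.1695  0.9017] [ 25.6136 -23.0824] 0.0014387174999524615 grip [ 0.5    -0.0161  0.181 ] tip [0.4244 0.0161 0.0097]
[ 0.5306 -0.0283  0.2501] [ 0.4018 -0.171   0.8996] [ 25.8917 -23.0593] 0.0016649937075756311 grip [ 0.4984 -0.0147  0.1781] tip [0.4221 0.0178 0.0072]
[ 0.5313 -0.0289  0.2514] [ 0.4041 -0.1657  0.8996] [ 25.8967 -22.2976] 0.001646312681423255 grip [ 0.4989 -0.0156  0.1794] tip [0.4222 0.0159 0.0085]
scene pot [0.4482 0.007 ] 147
top pot [0.4445 0.0075] 108
15 1 [None, None, None, array([ 0.79,  0.63, -0.57,  1.96,  0.55,  0.53,  1.45]), array([ 0.89,  0.46, -0.69,  1.89,  0.35,  0.75,  1.6 ])]
15 -1 [None, None, None, array([ 0.45,  0.55, -0.14,  1.98,  0.04,  0.45, -1.26]), array([ 0.51,  0.37, -0.2 ,  1.91,  0.03,  0.7 , -1.27])]
25 1 [None, None, None, array([ 0.76,  0.69, -0.6 ,  1.83,  0.54,  0.79,  1.45]), array([ 0.82,  0.54, -0.68,  1.76,  0.4 ,  0.98,  1.55])]
25 -1 [None, None, None, array([ 0.41,  0.6 , -0.13,  1.86,  0.11,  0.69, -1.36]), array([ 0.44,  0.44, -0.17,  1.79,  0.09,  0.92, -1.34])]
35 1 [None, None, array([
[... 1667 characters left out ...]
 -0.63,  2.27,  0.84,  0.48, -2.86]), array([ 0.74,  0.13, -0.88,  1.97,  0.45,  0.75, -2.36]), array([ 0.25,  0.95, -0.04,  1.33,  0.17,  1.54, -1.41]), array([ 0.27,  0.81, -0.06,  1.31,  0.18,  1.71, -1.4 ])]
75 1 [array([ 0.71,  0.06, -0.87,  2.09,  0.25,  0.8 ,  0.88]), array([ 0.7 ,  0.32, -0.92,  2.14,  0.66,  0.67,  0.52]), array([ 0.59,  0.18, -0.7 ,  1.86,  0.3 ,  0.93,  0.93]), array([ 0.46,  1.12, -0.45,  1.18,  0.45,  1.82,  1.52]), None]
75 -1 [array([ 0.67,  0.06, -0.82,  2.09,  0.24,  0.8 , -2.25]), array([ 0.42,  0.24, -0.59,  2.16,  0.47,  0.61, -2.47]), array([ 0.5 ,  0.17, -0.61,  1.86,  0.27,  0.92, -2.19]), array([ 0.22,  1.06, -0.  ,  1.2 ,  0.17,  1.74, -1.4 ]), None]
```

```bash
cat >> h.py <<'E'
b=np.array([.5313,-.0289,.2514]); a=np.array([.4041,-.1680,.8992]); a/=np.linalg.norm(a); g=b-.08*a
az=np.arctan2(a[1],a[0]);hh=np.array([np.cos(az),np.sin(az),0]);ll=np.array([-np.sin(az),np.cos(az),0])
e=np.radians(56); yg=hh*np.cos(e)-np.array([0,0,np.sin(e)]); Rg=np.stack([np.cross(yg,ll),yg,ll],1)
E
python3 - <<'E'
from h import *
print(solver.inverse_kinematics(g+.019*yg-.09*yg+[0,0,.1],Rg))
try:
    env.reach(g+.019*yg-.09*yg+[0,0,.12],Rg)
except env.PlanningError as x: print(x)
s=env.sense(); print(s['t'],s['joint_positions'],s['ee_pos'])
for k in (-.09,-.045,0): print(solver.inverse_kinematics(g+.019*yg+k*yg,Rg))
for k in (.08,.16): print(solver.inverse_kinematics(g+.019*yg+k*a,Rg))
p,d=viewer.read_camera('wrist'); save('w1',p)
Q=cloud('wrist',d,s); np.save('w1.npy',Q)
p,d=viewer.read_camera('scene'); save('s1',p)
E
```

```text
[ 0.241  -0.2484 -0.4765  2.2313  0.3716  0.6787  0.6889]
4.3083 [ 0.2598 -0.2699 -0.4771  2.198   0.3252  0.7192  0.7468] [ 0.4625 -0.001   0.3582]
[ 0.4128 -0.0875 -0.7018  2.3639  0.7232  0.4786  0.2871]
[ 0.4652  0.0616 -0.7586  2.3649  1.0528  0.4644 -0.0079]
[ 0.3095  0.1808 -0.5894  2.3639  1.3236  0.4557 -0.2519]
[ 0.3624  0.0796 -0.5664  2.2366  0.8676  0.4756  0.2711]
[ 0.3554  0.0273 -0.499   2.0931  0.5779  0.575   0.618 ]
```

View pics/w1.png

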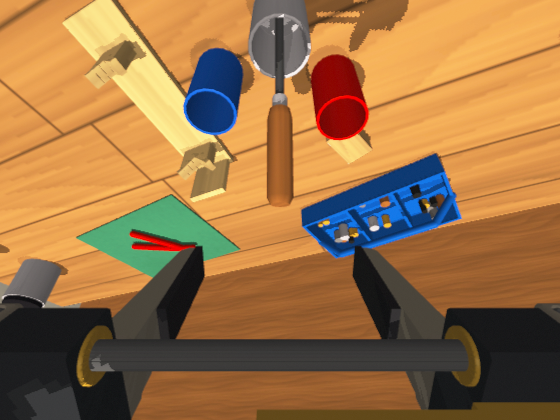

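View pics/s1.png

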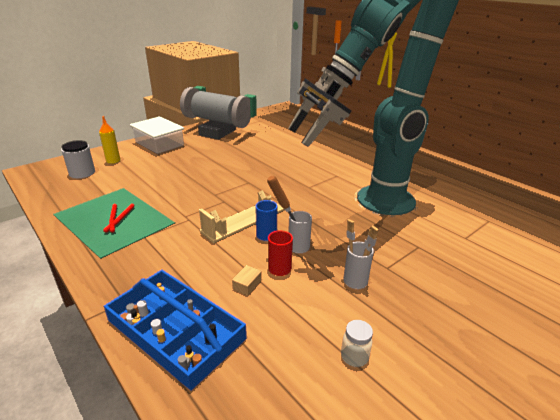

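```bash
python3 - <<'E'
from fit import *
Q=np.load('w1.npy').reshape(-1,3)
w=b-Q; s=w@a; r=np.linalg.norm(w-np.outer(s,a),axis=1)
m=(r<.025)&(s>-.02)&(s<.105)&(Q[:,2]>.13)
print(m.sum()); bb,aa,an,er=fitfile(Q[m],b,a); print(bb,aa,an,er,'grip',bb-.08*aa,g)
E
```

```text
2520
[ 0.5296 -0.0278  0.2509] [ 0.4034 -0.1662  0.8998] [ 25.8682 -22.3881] 0.0006569451238654149 grip [ 0.4973 -0.0145  0.1789] [ 0.499  -0.0155  0.1795]
```

The wrist view shows the wooden handle at (280,155). Its blade runs into the grey steel tin at (280,40), with blue at (213,95) and red at (340,100) as look-alikes, and the brush pot out of view. The wrist fit agrees with the fixed cameras within 2 mm, so I'm grasping.

```bash
cat >> h.py <<'E'
g=np.array([.4977,-.0148,.1791])
E
python3 - <<'E'
from h import *
# rack from wrist cloud
Q=np.load('w1.npy').reshape(-1,3)
m=(abs(Q[:,0]-.5)<.18)&(abs(Q[:,1]+.215)<.06)
q=Q[m&(Q[:,2]>.0085)&(Q[:,2]<.0155)]; print('base',len(q),cv2.minAreaRect(q[:,:2].astype(np.float32)*1000), np.median(q[:,2]))
env.movel(g+.019*yg-.09*yg,Rg,rate=.15)
env.movel(g+.019*yg,rate=.08)
s=env.sense(); print(s['t'],s['ee_pos'],s['wrist_force'],s['joint_positions'])
p,d=viewer.read_camera('wrist'); save('w2',p)
p,d=viewer.read_camera('scene'); save('s2',p[120:300,180:420].repeat(3,0).repeat(3,1))
E
```

```text
base 7290 ((493.269287109375, -213.64059448242188), (300.3217468261719, 81.64595794677734), 1.689083218574524) 0.012405718260388082
6.6333 [ 0.5076 -0.0188  0.1638] [ 0.5384 -0.3758  0.4935] [ 0.3544  0.1866 -0.6402  2.3641  1.3338  0.4671 -0.2603]
```

View pics/w2.png

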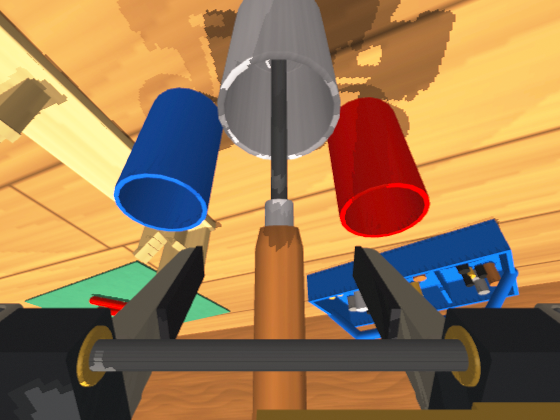

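View pics/s2.png

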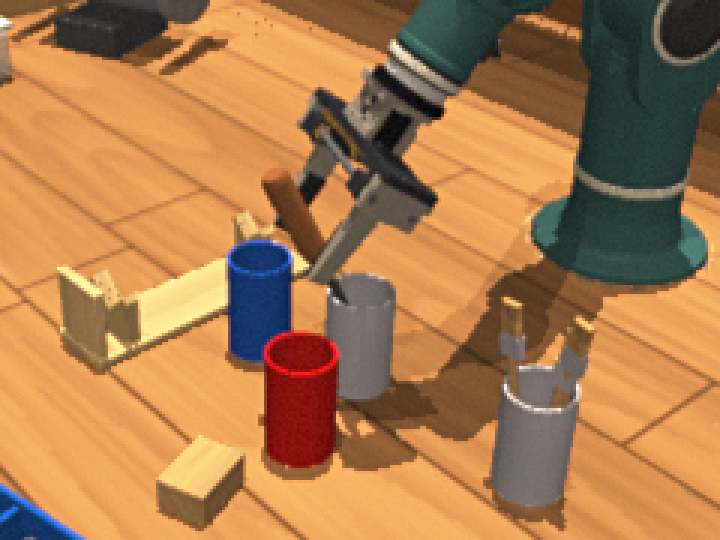

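The handle is centred between the fingers (column 279), and the tin and its neighbours are untouched. Now I'll grip and pull along the axis.

```bash
python3 - <<'E'
from h import *
effector.grasp(squeeze=30)
s=env.sense(); print(s['t'],s['gripper_width'],s['wrist_force'],s['moment'])
P0=np.array(s['ee_pos'])
env.movel(P0+.03*a,rate=.06); s=env.sense(); print(s['gripper_width'],s['wrist_force'])
env.movel(P0+.16*a,rate=.12); s=env.sense(); print(s['t'],s['gripper_width'],s['wrist_force'],s['ee_pos'])
env.pause(.1)
s=env.sense(); p,d=viewer.read_camera('wrist'); save('w3',p); np.save('w3.npy',cloud('wrist',d,s))
p,d=viewer.read_camera('scene'); save('s3',p[60:320,120:440].repeat(2,0).repeat(2,1)); np.save('s3.npy',cloud('scene',d))
E
```

```text
7.725 0.02714578219948297 [ 0.0068 -0.218  -0.7687] [0.2825 0.3206 0.0609]
0.027283137338501247 [-0.5341 -0.2897 -1.2876]
9.6083 0.02712624709963216 [-0.1693  0.4604 -1.3456] [ 0.5715 -0.0456  0.3062]
```

View pics/w3.png

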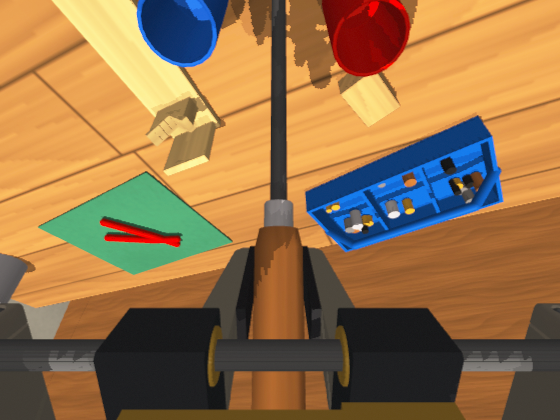

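View pics/s3.png

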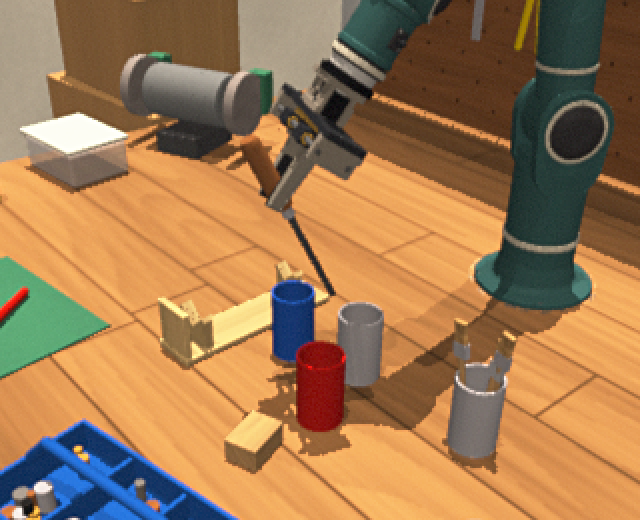

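The file is out and the tin is still standing. Next I'll measure the file in the tool frame and the rack pose.

```bash
cat > m.py <<'E'
from fit import *
from scipy.optimize import least_squares
def file_in_tool(Qs,s,b0,a0,rmax=.02):
    # returns butt & axis in tool frame
    R=np.array(s['tcp_rot']);p=np.array(s['ee_pos'])
    out=[]
    for Q in Qs:
        Q=Q.reshape(-1,3); w=b0-Q; t=w@a0; r=np.linalg.norm(w-np.outer(t,a0),axis=1)
        T=(Q-p)@R  # tool coords
        fing=(abs(T[:,2])>.0125)&(abs(T[:,0])<.03)
        m=(r<np.where(.27-t<.17,.014,.022))&(t>-.012)&(t<.28)&~((t>.05)&(t<.103))&~((t<.05)&(T[:,1]<-.05))
        out.append(Q[m])
    return out
E
python3 - <<'E'
from m import *
s=env.sense(); R=np.array(s['tcp_rot']);p=np.array(s['ee_pos'])
W=np.load('w3.npy');S=np.load('s3.npy')
b0=b+.16*a
for nm,Qs in (('w',[W]),('s',[S]),('ws',[W,S])):
    L=file_in_tool(Qs,s,b0,a)
    bb,aa=b0,a
    for _ in range(3):
        L=file_in_tool(Qs,s,bb,aa); Q=np.concatenate(L); bb,aa,an,er=fitfile(Q,bb,aa)
    print(nm,[len(x) for x in L],bb,aa,an,er,'tip',bb-.27*aa,'tool butt',(bb-p)@R,'axis',aa@R)
    T=(Q-bb)@aa+.27; print(np.histogram(T,bins=np.arange(-.01,.3,.03))[0], T.min(),T.max())
for n in ('file_tip','file_butt','file_grip'):
  for c in('scene','wrist'): print(c,n,[(np.array(r['at']),(np.array(r['at'])-p)@R,round(r['score'],2)) for r in tip_of(c,n)][:2])
# rack
Q=np.load('w1.npy').reshape(-1,3)
m=(abs(Q[:,0]-.5)<.18)&(abs(Q[:,1]+.215)<.08)
q=Q[m&(Q[:,2]>.03)]; q=q[(q[:,0]>.37)]
for nm,f in (('top plate',(q[:,2]>.083)&(q[:,0]>.6)),('big',(q[:,2]>.04)&(q[:,2]<.075)&(q[:,0]>.56)&(q[:,0]<.625)),('small',(q[:,2]>.05)&(q[:,0]<.45))):
    k=q[f]; print(nm,len(k),k.min(0),k.max(0),cv2.minAreaRect(k[:,:2].astype(np.float32)*1000))
E
```

```text
w [4396] [ 0.5921 -0.0546  0.3909] [ 0.4002 -0.1661  0.9013] [ 25.6771 -22.5335] 0.0005099213610033192 tip [ 0.484  -0.0098  0.1476] tool butt [ 0.0654 -0.0575 -0.0007] axis [ 0.8628 -0.5056 -0.0001]
[ 177  557  642  696  748 1089    0  393   94    0] 0.007022124708425781 0.2526380944336951
s [331] [ 0.5955 -0.0562  0.3943] [ 0.4004 -0.1673  0.9009] [ 25.7171 -22.6765] 0.001290076148047261 tip [ 0.4874 -0.0111  0.151 ] tool butt [ 0.0704 -0.0582 -0.0009] axis [ 0.8631 -0.505  -0.0012]
[16 30 34 34 35 43  0 41 83 15] 0.005005426437380389 0.2703944301964622
ws [4425, 343] [ 0.5922 -0.0547  0.3907] [ 0.4013 -0.1663  0.9007] [ 25.7492 -22.5135] 0.0006763822937052203 tip [ 0.4839 -0.0098  0.1475] tool butt [ 0.0654 -0.0572 -0.0007] axis [ 0.8634 -0.5045  0.    ]
[ 187  589  672  724  788 1076    0  520  190   22] 0.007138141276907206 0.2751968288092485
scene file_tip [(array([ 0.4869, -0.0095,  0.1544]), array([-0.1616,  0.0748,  0.0007]), 0.8)]
wrist file_tip []
scene file_butt [(array([ 0.5948, -0.0547,  0.3929]), array([ 0.0687, -0.0577,  0.0003]), 0.61)]
wrist file_butt []
scene file_grip [(array([ 0.5599, -0.0409,  0.3216]), array([-0.0023, -0.0195, -0.0003]), 0.87)]
wrist file_grip [(array([ 0.5641, -0.0413,  0.3199]), array([ 0.0001, -0.0159,  0.0009]), 0.79)]
top plate 263 [ 0.6264 -0.2444  0.083 ] [ 0.6401 -0.1743  0.092 ] ((633.4586181640625, -209.2834014892578), (13.016985893249512, 70.09435272216797), 1.7009732723236084)
big 524 [ 0.5813 -0.2433  0.0401] [ 0.6037 -0.1771  0.0699] ((592.6703491210938, -210.11895751953125), (21.295312881469727, 65.876953125), 1.415754795074463)
small 797 [ 0.3922 -0.2407  0.05  ] [ 0.4137 -0.1892  0.0758] ((403.10675048828125, -214.82772827148438), (20.69475555419922, 50.99077606201172), 1.9939664602279663)
```

Rack: origin ≈ (0.493, −0.213), yaw 1.7°. The base, plate and saddle measurements agree with the stated sizes. Next I'll carry the file over the rack.

```bash
cat >> h.py <<'E'
yaw=np.radians(1.7); D=np.array([np.cos(yaw),np.sin(yaw),0]); Lf=np.array([-np.sin(yaw),np.cos(yaw),0]); U=np.array([0,0,1.])
RO=np.array([.4930,-.2131,0])
axT=np.array([.863,-.505,0]); axT/=np.linalg.norm(axT); buT=np.array([.068,-.058,-.0006])
yp=axT[1]*D-axT[0]*U; Rp=np.stack([np.cross(yp,Lf),yp,Lf],1)
def place(xb,zb,yb=0): return RO+D*xb+U*zb+Lf*yb-Rp@buT
E
python3 - <<'E'
from h import *
print(Rp@axT,D, place(.115,.06))
s=env.sense(); p=np.array(s['ee_pos'])
for x,z in((.10,.2),(.115,.12),(.115,.06),(.14,.06)): print(x,z,solver.inverse_kinematics(place(x,z),Rp))
try:
    env.movel(place(.10,.2),Rp,rate=.12)
    env.movel(place(.112,.10),Rp,rate=.12)
except env.PlanningError as x: print(x)
env.pause(.1)
s=env.sense(); print(s['t'],s['ee_pos'],s['wrist_force'],s['gripper_width'],s['joint_positions'])
p,d=viewer.read_camera('wrist'); save('w4',p); np.save('w4.npy',cloud('wrist',d,s))
p,d=viewer.read_camera('scene'); save('s4',p[60:320,120:440].repeat(2,0).repeat(2,1)); np.save('s4.npy',cloud('scene',d))
p,d=viewer.read_camera('top'); save('t4',p[150:330,250:430].repeat(3,0).repeat(3,1)); np.save('t4.npy',cloud('top',d))
E
```

```text
[0.9996 0.0297 0.    ] [0.9996 0.0297 0.    ] [ 0.52   -0.2117  0.0443]
0.1 0.2 [ 0.5993  0.7022 -0.5359  1.4917  0.3908  1.5844  1.5742]
0.115 0.12 [ 0.5762  0.8158 -0.5187  1.4915  0.4355  1.4858  1.5351]
0.115 0.06 [ 0.5545  0.8867 -0.482   1.5063  0.4555  1.399   1.5198]
0.14 0.06 [ 0.5305  0.918  -0.4776  1.4359  0.4535  1.4342  1.5252]
13.375 [ 0.5175 -0.2119  0.0852] [-0.2356  0.779  -1.3518] 0.02717641922683403 [ 0.5932  0.8431 -0.5425  1.504   0.4637  1.4621  1.5121]
```

```bash
ls pics/*4.png
```

```text
pics/s4.png
pics/t4.png
pics/w4.png
```

View pics/s4.png

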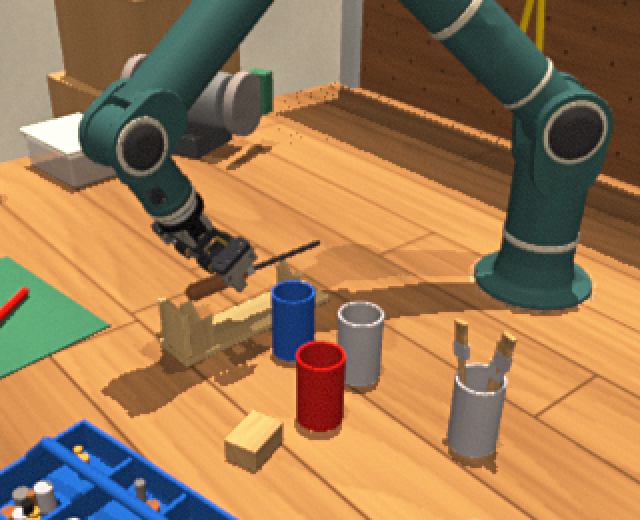

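View pics/w4.png

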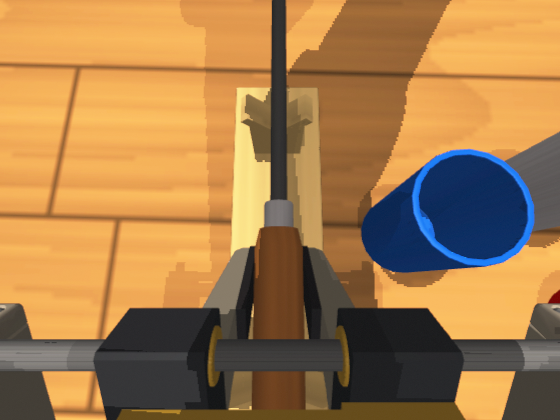

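View pics/t4.png

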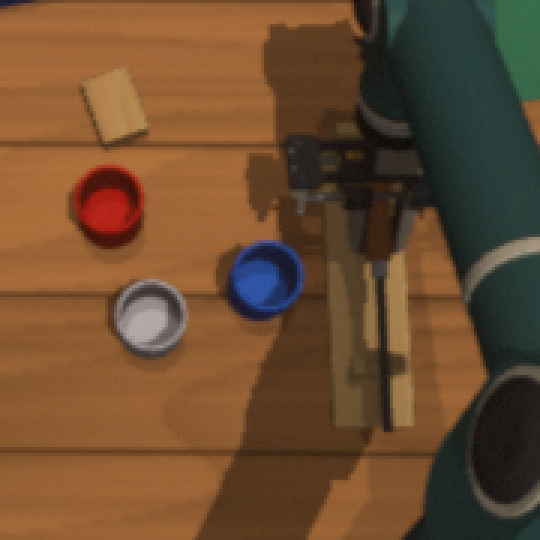

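The file is above the rack. In the wrist view the small V (column 279) lines up with the blade, and the tins are undisturbed. I'll refit it quickly before lowering.

```bash
python3 - <<'E'
from m import *
s=env.sense(); R=np.array(s['tcp_rot']);p=np.array(s['ee_pos'])
W=np.load('w4.npy');S=np.load('s4.npy')
for nm,Qs in (('w',[W]),('s',[S])):
    bb,aa=p+R@buT,R@axT
    for _ in range(3):
        L=file_in_tool(Qs,s,bb,aa); Q=np.concatenate(L); bb,aa,an,er=fitfile(Q,bb,aa)
    f=lambda v:np.array([(v-RO)@D,(v-RO)@Lf,v[2]])
    print(nm,len(Q),'butt rack',f(bb),'tip rack',f(bb-.27*aa),er,'toolbutt',(bb-p)@R,aa@R)
for n in ('file_tip','file_butt','rack_stop','rack_small'):
  for c in('scene','top','wrist'): print(c,n,[(f(np.array(r['at'])),round(r['score'],2)) for r in tip_of(c,n)][:2])
# small saddle from wrist: near edges
Q=W.reshape(-1,3); X=np.stack([(Q-RO)@D,(Q-RO)@Lf,Q[:,2]],1)
k=X[(abs(X[:,0]+.09)<.02)&(abs(X[:,1])<.035)&(X[:,2]>.05)&(X[:,2]<.08)]; print('small',len(k),k.min(0),k.max(0))
k=X[(abs(X[:,2]-.012)<.004)&(abs(X[:,0]+.05)<.09)&(abs(X[:,1])<.06)]; print('base',np.percentile(k[:,1],[1,99]),k[:,0].min())
E
```

```text
w 4442 butt rack [0.1094 0.0002 0.1014] tip rack [-0.1606  0.0003  0.0997] 0.0005107255970178717 toolbutt [ 0.0652 -0.0571 -0.0002] [ 0.8605 -0.5094 -0.0003]
s 169 butt rack [ 0.1095 -0.0016  0.1035] tip rack [-0.1605 -0.0005  0.1021] 0.0016703128487026687 toolbutt [ 0.0642 -0.059  -0.002 ] [ 0.861  -0.5086 -0.0038]
scene file_tip [(array([-0.1553,  0.0028,  0.1007]), 0.58)]
top file_tip [(array([-0.1549, -0.0004,  0.1015]), 0.72), (array([ 0.002 , -0.0024, -0.0027]), 0.72)]
wrist file_tip []
scene file_butt [(array([0.1144, 0.0019, 0.0998]), 0.7)]
top file_butt []
wrist file_butt [(array([0.0346, 0.0024, 0.0971]), 0.41)]
scene rack_stop [(array([ 0.1352, -0.0026,  0.0598]), 0.72)]
top rack_stop [(array([0.1394, 0.0033, 0.0599]), 0.64)]
wrist rack_stop []
scene rack_small [(array([-0.0919,  0.0007,  0.059 ]), 0.89)]
top rack_small [(array([-0.0867, -0.0072,  0.0579]), 0.57)]
wrist rack_small [(array([-0.0889, -0.0043,  0.0616]), 0.7)]
small 1804 [-0.1011 -0.0281  0.05  ] [-0.0791  0.0256  0.0759]
base [-0.0405  0.0382] -0.1399712664924257
```

```bash
python3 - <<'E'
from h import *
env.movel(place(.112,.067),Rp,rate=.06); env.pause(.15)
s=env.sense(); f0=np.array(s['wrist_force']); print(s['t'],f0,s['ee_pos']-place(.112,.067))
for z in np.arange(.0655,.0550,-.0015):
    env.movel(place(.112,z),Rp,rate=.03); env.pause(.1)
    s=env.sense(); f=np.array(s['wrist_force'])-f0; print(round(z,4),round(s['t'],2),f,np.array(s['moment']),s['ee_pos'][2]-place(.112,z)[2])
    if f[2]>3: break
s=env.sense();p,d=viewer.read_camera('wrist'); save('w5',p); np.save('w5.npy',cloud('wrist',d,s))
p,d=viewer.read_camera('scene'); save('s5',p[170:270,180:320].repeat(5,0).repeat(5,1)); np.save('s5.npy',cloud('scene',d))
E
```

```text
14.975 [ 0.8303  0.4462 -1.8866] [ 0.0003 -0.      0.0004]
0.0655 15.32 [-1.0383 -0.9167  1.8696] [ 0.1127 -0.8486 -0.0561] 8.137199512543714e-05
0.064 15.68 [-0.524  -0.1121  0.1097] [ 0.0954 -0.8688  0.0051] -3.7485351498028896e-05
0.0625 16.02 [-0.3484 -1.5367  1.3226] [ 0.047  -0.7598  0.0302] -1.7276499856277994e-06
0.061 16.38 [-1.4488 -2.5779  5.7913] [-0.3048 -0.1956  0.1563] 0.0004604651344840699
```

View pics/s5.png

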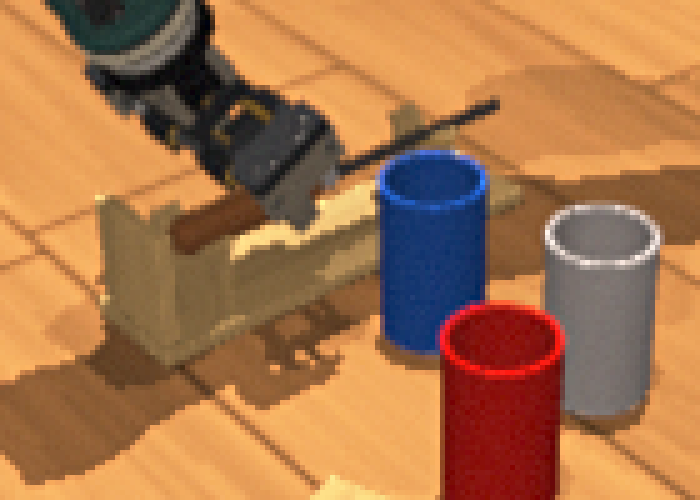

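View pics/w5.png

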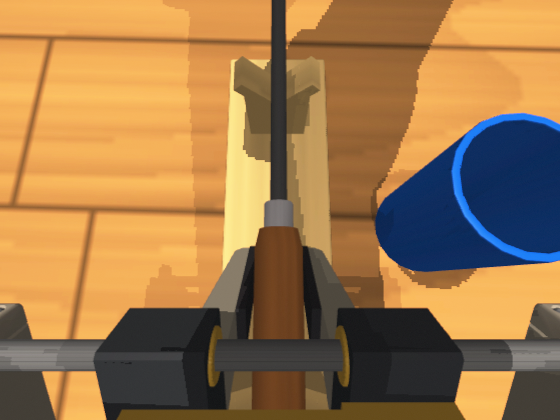

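```bash
python3 - <<'E'
from m import *
s=env.sense(); R=np.array(s['tcp_rot']);p=np.array(s['ee_pos'])
W=np.load('w5.npy')
f=lambda v:np.array([(v-RO)@D,(v-RO)@Lf,v[2]])
bb,aa=p+R@buT,R@axT
for _ in range(3):
    L=file_in_tool([W],s,bb,aa); Q=np.concatenate(L); bb,aa,an,er=fitfile(Q,bb,aa)
print('butt rack',f(bb),'tip rack',f(bb-.27*aa),er)
f0=np.array([.83,.446,-1.887]); 
hit=0
x=.112
while x<.150:
    x+=.002 if x<.128 else .001
    env.movel(place(x,.0608,-.0005),Rp,rate=.03)
    env.pause(.06)
    s=env.sense(); F=np.array(s['wrist_force'])-f0
    print(round(x,4),round(s['t'],2),'along',round(F@D,2),F, round((np.array(s['ee_pos'])-place(x,.0608,-.0005))@D*1000,2))
    if F@D<-5.5: break
    if F[2]>12: break
    if s['t']>34: break
p,d=viewer.read_camera('scene'); save('s6',p[170:270,180:320].repeat(5,0).repeat(5,1)); np.save('s6.npy',cloud('scene',d))
E
```

```text
butt rack [ 0.1083 -0.0005  0.0608] tip rack [-0.1617 -0.      0.0618] 0.0027669275166479425
0.114 16.78 along -3.91 [-3.7825 -4.2151  6.448 ] -0.38
0.116 17.09 along -4.53 [-4.4027 -4.3216  5.3025] -0.56
0.118 17.4 along -4.1 [-3.9236 -6.1394  5.8186] -0.61
0.12 17.71 along -3.79 [-3.6475 -4.9982  5.5856] -0.65
0.122 18.02 along -3.95 [-3.7923 -5.4642  4.2673] -0.65
0.124 18.32 along -4.06 [-3.9135 -5.0821  5.2497] -0.64
0.126 18.63 along -3.46 [-3.3122 -5.0388  5.7162] -0.66
0.128 18.94 along -3.69 [-3.5327 -5.2658  4.9847] -0.65
0.129 19.25 along -4.36 [-4.2056 -5.2494  5.0703] -0.79
0.13 19.56 along -3.41 [-3.2838 -4.2038  4.6677] -0.83
0.131 19.87 along -3.68 [-3.5283 -5.287   5.0403] -0.83
0.132 20.18 along -4.36 [-4.192  -5.5628  4.434 ] -0.81
0.133 20.48 along -3.89 [-3.7443 -4.8197  4.3111] -0.86
0.134 20.79 along -4.32 [-4.1576 -5.4653  4.2645] -0.82
0.135 21.1 along -4.12 [-3.9426 -5.8904  4.7686] -0.81
0.136 21.41 along -5.27 [-5.1337 -4.7252  5.2593] -1.41
0.137 21.72 along -7.49 [-7.3691 -4.3063  5.91  ] -2.43
```

View pics/s6.png

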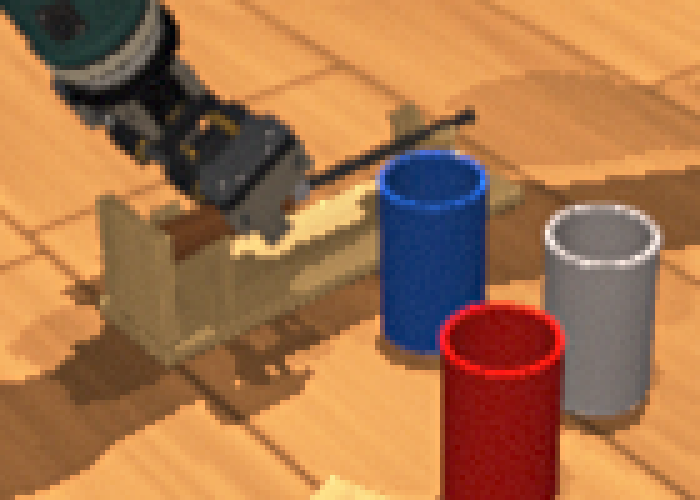

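Contact with the plate came at command 0.1355–0.136, which matches the geometry. I'll relieve the side load, keep a light push and release.

```bash
python3 - <<'E'
from m import *
f0=np.array([.83,.446,-1.887])
for y in (-.0015,-.0025,-.0035):
    env.movel(place(.1367,.0608,y),Rp,rate=.02); env.pause(.15)
    s=env.sense(); F=np.array(s['wrist_force'])-f0; print(y,round(s['t'],2),F)
    if F[1]>-2: break
env.pause(.2)
s=env.sense();p,d=viewer.read_camera('wrist'); W=cloud('wrist',d,s); save('w6',p)
R=np.array(s['tcp_rot']);p=np.array(s['ee_pos'])
f=lambda v:np.array([(v-RO)@D,(v-RO)@Lf,v[2]])
bb,aa=p+R@buT,R@axT
for _ in range(3):
    Q=np.concatenate(file_in_tool([W],s,bb,aa)); bb,aa,an,er=fitfile(Q,bb,aa)
print('butt rack',f(bb),'tip rack',f(bb-.27*aa),er)
E
```

```text
-0.0015 22.17 [-7.2547 -3.2239  6.0225]
-0.0025 22.57 [-8.1903 -2.5122  5.7262]
-0.0035 22.97 [-7.5834  0.8112  6.6113]
butt rack [ 0.131  -0.0013  0.0602] tip rack [-0.139  -0.0012  0.0607] 0.0026392874560327594
```

View pics/w6.png

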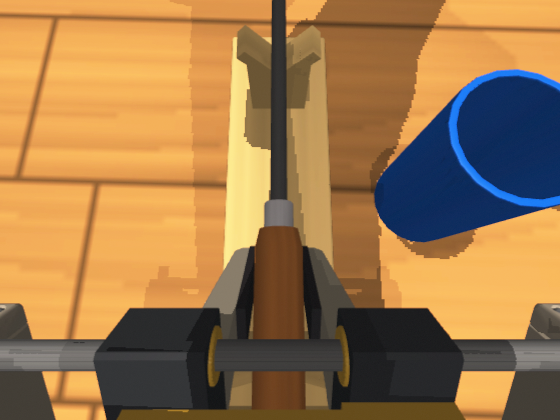

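```bash
python3 - <<'E'
from m import *
effector.release(); env.pause(.2)
s=env.sense(); print(s['t'],s['gripper_width'],s['wrist_force'],s['ee_pos'])
p=np.array(s['ee_pos']); env.movel(p+[0,0,.16],rate=.12)
env.pause(.1)
s=env.sense(); print(s['t'],s['wrist_force'])
f=lambda v:np.array([(v-RO)@D,(v-RO)@Lf,v[2]])
p,d=viewer.read_camera('wrist'); W=cloud('wrist',d,s); save('w7',p); np.save('w7.npy',W)
p,d=viewer.read_camera('scene'); save('s7',p[170:270,180:320].repeat(5,0).repeat(5,1)); S=cloud('scene',d); np.save('s7.npy',S)
for nm,Q in (('w',W),('s',S)):
    bb,aa=RO+D*.135+U*.06,D
    for _ in range(3):
        q=Q.reshape(-1,3); w=bb-q; t=w@aa; r=np.linalg.norm(w-np.outer(t,aa),axis=1)
        m=(r<np.where(.27-t<.17,.009,.017))&(t>-.004)&(t<.275)&(q[:,2]>.055)
        m&=~((t>.02)&(t<.05))&~((t>.21)&(t<.24))
        bb,aa,an,er=fitfile(q[m],bb,aa)
    print(nm,m.sum(),'butt rack',f(bb),'tip rack',f(bb-.27*aa),er,np.degrees(np.arccos(aa@D)))
for c in('scene','wrist'):
  for n in ('file_tip','file_butt','file_pot'): print(c,n,[(np.array(r['at']),f(np.array(r['at'])),round(r['score'],2)) for r in tip_of(c,n)][:3])
E
```

```text
24.4583 0.09187064379180307 [ 0.2662 -1.0232 -0.5053] [ 0.5418 -0.2146  0.0451]
26.0417 [-0.6267  0.3492 -0.6587]
w 2337 butt rack [ 0.135  -0.0012  0.0605] tip rack [-0.135  -0.0011  0.0607] 0.0007434427788172043 0.06819910223872112
s 208 butt rack [ 0.1358 -0.0037  0.0626] tip rack [-0.1342 -0.0021  0.0626] 0.001540727622758828 0.3265432918082223
scene file_tip [(array([ 0.3588, -0.2171,  0.0643]), array([-0.1343, -0.    ,  0.0643]), 0.86)]
scene file_butt [(array([ 0.6307, -0.2078,  0.059 ]), array([0.1378, 0.0012, 0.059 ]), 0.75), (array([ 0.5911, -0.2118,  0.0589]), array([ 0.0981, -0.0016,  0.0589]), 0.67)]
scene file_pot [(array([0.5562, 0.0469, 0.0023]), array([0.0709, 0.258 , 0.0023]), 0.64), (array([ 0.4843, -0.1018,  0.0036]), array([-0.0054,  0.1115,  0.0036]), 0.63), (array([0.4459, 0.0085, 0.0048]), array([-0.0405,  0.2229,  0.0048]), 0.56)]
wrist file_tip [(array([ 0.6266, -0.2127,  0.06  ]), array([ 0.1336, -0.0036,  0.06  ]), 0.3)]
wrist file_butt []
wrist file_pot [(array([0.4429, 0.0074, 0.0032]), array([-0.0435,  0.2219,  0.0032]), 0.89), (array([ 0.4828, -0.105 , -0.0004]), array([-0.007 ,  0.1084, -0.0004]), 0.68), (array([0.5586, 0.0468, 0.0003]), array([0.0733, 0.2578, 0.0003]), 0.61)]
```

View pics/w7.png

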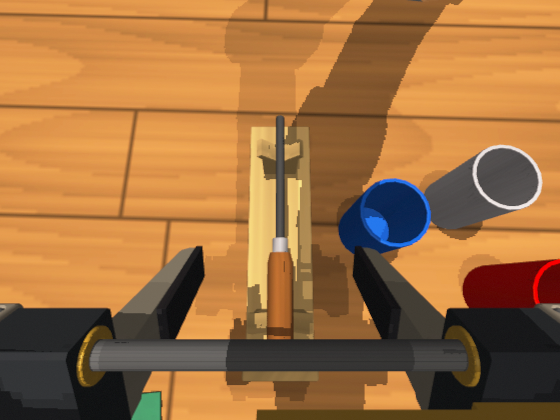

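View pics/s7.png

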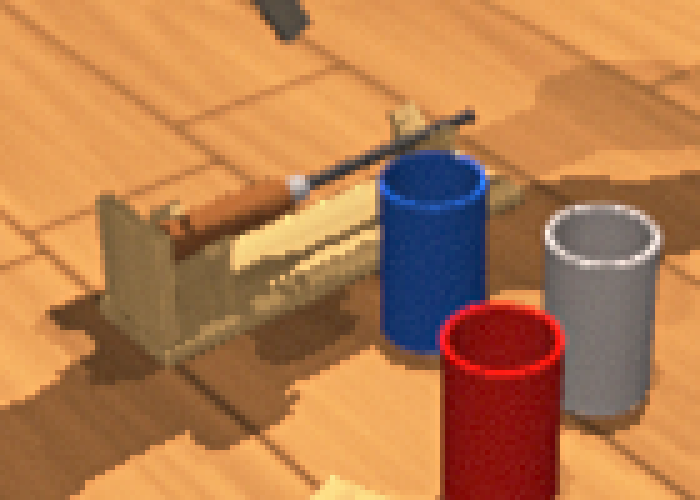

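File fits home in every estimate. I'll look directly at the butt/plate gap before handing in.

```bash
python3 - <<'E'
from h import *
p=np.array(env.sense()['ee_pos'])
for k in (.13,.1,.07):
    try: env.movel(p+k*D+[0,0,.02],rate=.12); break
    except env.PlanningError as x: print(k,x)
env.pause(.1); s=env.sense(); print(s['t'])
q,d=viewer.read_camera('wrist'); W=cloud('wrist',d,s); np.save('w8.npy',W)
X=np.stack([(W-RO)@D,(W-RO)@Lf,W[...,2]],-1)
rows,cols=np.where((abs(X[...,0]-.125)<.05)&(abs(X[...,1])<.04)&(X[...,2]>.03)); print(rows.min(),rows.max(),cols.min(),cols.max())
r0,r1,c0,c1=rows.min()-5,rows.max()+5,cols.min()-5,cols.max()+5
c=q[r0:r1,c0:c1]; save('w8',cv2.resize(c,None,fx=5,fy=5,interpolation=cv2.INTER_NEAREST)[:600,:800])
m=(abs(X[...,1]+.001)<.006)&(X[...,0]>.10)&(X[...,0]<.15)&(X[...,2]>.03)
for v in np.unique(np.where(m)[0]):
    k=X[v][m[v]]; print(v,np.median(k,0))
E
```

```text
28.1833
182 247 248 312
202 [ 0.1    -0.0025  0.0758]
203 [ 0.1008 -0.0007  0.0742]
204 [ 0.1019 -0.0007  0.0739]
205 [ 0.1031 -0.0007  0.0737]
206 [ 0.1043 -0.0007  0.0739]
207 [ 0.1055 -0.0007  0.0741]
208 [ 0.1067 -0.0007  0.0739]
209 [ 0.1079 -0.0007  0.0742]
210 [ 0.1093 -0.0007  0.075 ]
211 [ 0.1103 -0.0007  0.0745]
212 [ 0.1114 -0.0007  0.0742]
213 [ 0.1125 -0.0007  0.0738]
214 [ 0.1138 -0.0007  0.0743]
215 [ 0.1149 -0.0007  0.0737]
216 [ 0.1161 -0.0008  0.074 ]
217 [ 0.1173 -0.0007  0.0741]
218 [ 0.1185 -0.0008  0.0743]
219 [ 0.1197 -0.0008  0.0745]
220 [ 0.1207 -0.0008  0.0741]
221 [ 0.1219 -0.0008  0.0742]
222 [ 0.1232 -0.0008  0.0749]
223 [ 0.1242 -0.0013  0.0739]
224 [ 0.1254 -0.0008  0.074 ]
225 [ 0.1265 -0.0013  0.074 ]
226 [ 0.1277 -0.0008  0.074 ]
227 [ 0.1286 -0.0008  0.073 ]
228 [ 0.1298 -0.0008  0.0728]
229 [ 0.1307 -0.0007  0.0718]
230 [ 0.1319 -0.0013  0.0718]
231 [ 0.1361 -0.0009  0.0904]
232 [ 0.1373 -0.0009  0.091 ]
233 [ 0.1384 -0.0009  0.0911]
234 [ 0.1395 -0.0009  0.091 ]
235 [ 0.1405 -0.0009  0.0905]
236 [ 0.1416 -0.0009  0.0907]
237 [ 0.1427 -0.0009  0.0908]
238 [ 0.1438 -0.0009  0.0911]
239 [ 0.1448 -0.0009  0.0906]
240 [ 0.1458 -0.0009  0.0903]
241 [ 0.1467 -0.0009  0.0888]
242 [ 0.1468 -0.0014  0.081 ]
243 [ 0.1468 -0.0013  0.0723]
244 [ 0.1467 -0.0007  0.0625]
245 [ 0.1467 -0.0006  0.0533]
246 [ 0.1467 -0.0005  0.0425]
247 [ 0.1467 -0.0011  0.0317]
```

View pics/w8.png

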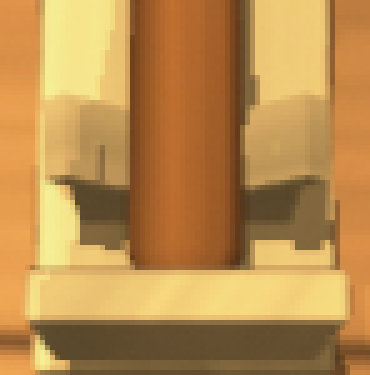

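```bash
python3 - <<'E'
from h import *
print(env.sense()['t'],env.sense()['wrist_force']); workorder.finish_job()
E
```

```text
28.2333 [-0.3719  0.3249  1.2096]
the job is handed in; nothing more can be done
```

I pulled the file out of the steel tin along its own axis and laid it in both saddles by hand. I then slid it in 1–2 mm steps until the butt touched the end plate, with at most about 8 N along the rack at the wrist. After that I released it, backed off and handed in at 28.2 s. No verdict was reported.

**File:** the wrist-camera fit after release put the butt at x = 0.135 m in my measured rack frame, with both ends about 60.5 mm high and the axis within 0.1° of the rack. In the last close-up the start of the butt rounding implies a butt at about 0.135 m. The plate's inner face is at about 0.1347 m, so the butt is against the plate.

**Tin and bystanders:** the file's tin stands upright within about 2 mm of where it started. The gripper was clear of everything. The bystanders showed no movement in the pictures taken during the job; I did not re-measure them at the end.

**Disagreements:** the scene-camera fit put the file 2–2.5 mm higher and the butt up to 2.5 mm further sideways than the wrist fit. The network's butt point was about 3 mm further along the rack. Both are within their stated accuracy. The wrist network's one weak `file_tip` report (score 0.3) actually lay at the butt, so I ignored it.

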